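Press the large dial gauge into its case insert

ROBOT

A 7-joint arm with a two-finger parallel gripper is mounted at the origin on the work surface. World frame = base frame: x ahead of the robot, y to its left, z up, the work surface at z = 0. Lengths are in m, angles in rad, forces in N, time in s.
With the tool pointing down it reaches from about 0.35 to 0.775 m from the base axis. Payload 3.1 kg.
Tool frame: the origin (TCP) lies at the very end of the fingers, on their centre line; the grasp point (between the pads) lies 19 mm behind it (arm.pinch_z is the distance from the TCP to the grasp point, in m); z points along the fingers, y is the line along which they close (so a half turn about z gives the same grasp; the last joint's range is limited). The gripper opens to 85 mm and grips with 20 to 120 N. Pads are 22 mm wide; open, the fingers measure 114 mm over their backs; the gripper's body (76 mm by 85 mm) begins 54 mm behind the grasp point. The pads swing forward as they close: fully open they stand 13 mm farther back than shut.
Start: joints at [1.247, 0.311, 0.014, 1.512, -0.004, 1.319, -0.027], TCP at [0.153, -0.528, 0.231] pointing down, gripper open.
Joint ranges: [-2.7, 2.7], [-0.3, 1.91], [-1.27, 1.3], [0.12, 2.57], [-1.44, 4.58], [0.2, 2.03], [-3.05, 3.05]. Speed limits (rad/s): [2.79, 2.79, 3.14, 3.14, 3.14, 3.14, 3.14].

INTERFACE

Orientations are given as a unit quaternion [x, y, z, w].
In Python, from rig import arm gives the robot as it stands. The module is installed in compiled form; this text tells all that it offers.
- The arm moves only by the shell command python3 -m creep 'ROWS' [FORCE]. ROWS is JSON, a list of rows, each a list of 7 numbers: the turn, a rotation vector about the world's x, y, z in degrees, then the shift along the world's x, y, z in cm, then the closure, from 0 (fully open) to 1 (shut). A call has 1 to 10 rows; each row is the pose to reach, as a shift and turn from the pose commanded when the call began; what a row does not reach only later rows make up. A row lasts 1/8 s, in which the tool goes at most 62.5 mm and 10.7 degrees, less where a joint would pass 70% of its speed; a pose out of reach is approached as far as the arm can. A call with a gripper value outside its range is refused whole. The fingers move at their own pace and stop on an object; FORCE is the grip in N (left out, the last holds). Time passes only in rows, so rows that repeat a pose let the fingers close. It gives the time, the measured TCP pose, the force, the opening and the grip force at its end, in the units of the state.
- arm.get_obs(): the state, without advancing time (a new reading comes with each control period).
- arm.get_image(name): name is "scene" or "top" or "wrist"; returns the picture (400x640x3 uint8, red, green, blue); there is no depth.
- arm.camera_model(name): a dict with "fx", "fy", "cx", "cy" (pixels), "xyz" and "rotation" of the camera in the world. Camera axes: x right, y up, looking along -z (the intrinsics and any distortion apply to the point x, -y, -z); pixel columns grow to the right and rows downward; lengths in m; the calibration is good to about 2 mm. A picture is of the moment at which its call begins: read the wrist's pose just before it. camera_model takes no time and is no camera call; for the wrist camera it gives the pose at the moment of the call.
- arm.hand_in(): hands the job in; it is judged then, once.
Trained networks look in the newest picture that a camera, given by its name, has taken for a name from the list of things; names that differ only in an ending like _2 or _b are one class to them, and where a whole thing is asked for, a point or a joint stands for the part that bears it (a point fixed in the world has none). Each returns a list of dicts, best first, with "score" (0 to 1); they miss things now and then, are a little off and sometimes report something else, mostly with a low value. They report only what shows in the picture. A call takes as long as a camera call. They do not tell look-alikes from the thing itself.
- arm.search_frame(camera, thing): "point" ([row, column] in pixels, amid what is visible of it).
- arm.regions_of(camera, thing): "pixels" (400x640 bool, what is visible of it) and "point" ([row, column] in pixels, amid what is visible of it).
The state is a dict: "time": time; "joint_pos": joint angles; "dq": joint speeds; "effort": joint torques, N m; "eef_pos": TCP position; "eef_rot": TCP orientation; "force": force on the tool from outside, world axes, zero at the start; "wrist_torque": the same for the moment, N m; "gripper_width": finger opening in m; "grasp_force": force on a finger pad.
Only numpy, scipy, OpenCV 4.12 (cv2) and the standard library are available. Lean on these libraries where they do the work, as an engineer would, in place of code of your own. Each camera call takes 0.05 s, during which the arm holds its last target. There are 200 camera calls.

TASK

Put the larger of the two dial gauges back in the open tool case: set it face up in the larger round cutout of the dark insert, its stem lying in the slot, and press it gently down past the spring catches until it is fully home. Do not drop it in, and leave the smaller gauge where it lies.

Things in the scene. Friction and masses are not known exactly. Their poses are not given: they have to be found in the camera images.
- gauge_c (a point): Large dial gauge, loose grey metal disc with a white dial, lying face up: 56 mm across, 34 mm high, bevelled lower edge, 0.16 to 0.26 kg. A stem 8 mm thick sticks out along its own -x to 64 mm from the centre, mid-line 13 mm above the underside. Point: centre of the disc, 17 mm above its underside; z up. Take it across the disc, square to the stem, by its upper half; its lower 18 mm goes into the insert.
- cutout (a point): Larger round cutout in the rigid dark insert of the open case (fixed; base 212 x 252 mm, lid folded flat at +x). Point: its centre in the insert's top face, 24 mm above the table; z up; the stem slot runs along -x, 70 mm from the centre, so the gauge's x lies along this x. 59 mm across, slot 26 mm wide; the upper 10 mm flares to 75 mm (slot 42). A smaller cutout and a seated caliper (34 mm high) lie at -y.
- cutout_floor (a point): Centre of the same cutout's flat pale floor, 6 mm above the table, 18 mm under the mouth. Three smooth spring-loaded steel balls in the wall first carry the gauge about 8 mm above the floor (its top 48 mm above the table), until pressed past them with 5 to 10 N and on down against their friction. Home, its underside is on the floor and its top 40 mm above the table. The case's rim is 28 mm high.
- small_gauge_c (a point): Small dial gauge, a loose bystander of the same form lying face up: 40 mm across, 26 mm high, stem 26 mm long along its own -x. Point: centre of its disc, 13 mm above its underside. It stays where it is.
Not all that is in view belongs to the job. What is shaped like the part that bears gauge_c but green or orange is not meant.

How it is judged:
At the end, for the whole second after the job is handed in: The large gauge rests released in the larger cutout: underside within 3 mm of the cutout's floor, within 10 mm of its centre, tilted by less than 8 degrees, stem in the slot (within 15 degrees), at rest; the small gauge within 30 mm of where it lay (z of gauge_c in the frame of cutout below 0.002 m and horizontal distance between gauge_c and cutout below 0.01 m and angle between gauge_c's own z axis and vertical below 0.14 rad and angle between the x axis of gauge_c and the x axis of cutout, either way round below 0.26 rad and linear speed of gauge below 0.02 m/s and distance of small_gauge_c from where it was at the start of the episode below 0.03 m); the robot touches nothing.
It fails at once if the large gauge is dropped or slammed into the cutout (over the cutout, low down, faster than 0.5 m/s) (horizontal distance between gauge_c and cutout below 0.02 m and z of gauge_c in the frame of cutout below 0.03 m and linear speed of gauge above 0.5 m/s).
It fails at once if the small gauge is moved by more than 30 mm (distance of small_gauge_c from where it was at the start of the episode above 0.03 m).
It also fails if it takes over 38 s, if anything falls off the work surface, if the arm or the gripper's body presses on something with over 40 N, if the wrist force passes 120 N, or if a joint passes its speed limit or range.

## Working session

There is one attempt and no reset: what is moved stays moved. The work goes in short steps, Python scripts to look and compute and a shell command to move; the robot and the scene stay as the last step left them, time stands still between calls to the robot, and variables do not carry over. Pictures are saved under pics/ and viewed, at most 10 in all, crops included, and the job is handed in when it is done.

```bash
mkdir -p pics
cat > h.py <<'E'
import numpy as np,cv2
from rig import arm
def px2ray(m,p):
    r,c=p; d=np.array([(c-m['cx'])/m['fx'],-(r-m['cy'])/m['fy'],-1.0]); R=np.array(m['rotation'])
    if R.shape!=(3,3):
        from scipy.spatial.transform import Rotation as Ro; R=Ro.from_quat(R).as_matrix()
    return np.array(m['xyz']),R@d
def at_z(m,p,z):
    o,d=px2ray(m,p); return o+d*(z-o[2])/d[2]
def tri(a,b):
    A=np.zeros((3,3));v=np.zeros(3)
    for o,d in(a,b):
        d=d/np.linalg.norm(d);P=np.eye(3)-np.outer(d,d);A+=P;v+=P@o
    return np.linalg.solve(A,v)
def proj(m,X):
    R=np.array(m['rotation']); q=R.T@(np.array(X)-np.array(m['xyz'])); return [m['cy']-m['fy']*q[1]/-q[2],m['cx']+m['fx']*q[0]/-q[2]]
def save(n,im): cv2.imwrite('pics/'+n,im[:,:,::-1])
E
python3 - <<'E'
from h import *
ims=[]
for c in('scene','top'):
    im=arm.get_image(c);save(c+'0.png',im)
    m=arm.camera_model(c);print(c,m)
    for t in('gauge_c','cutout','cutout_floor','small_gauge_c'):
        for d in arm.search_frame(c,t)[:4]: print(t,np.round(d['point']),round(d['score'],2),np.round(at_z(m,d['point'],{'gauge_c':.034,'cutout':.024,'cutout_floor':.006,'small_gauge_c':.026}[t]),3))
o=arm.get_obs();print(o['eef_pos'],o['eef_rot'],o['time'])
E
```

```text
scene {'fx': 481.8539199555263, 'fy': 481.8539199555263, 'cx': 316.16014417108516, 'cy': 198.33261812379197, 'xyz': array([ 1.0498731 , -0.31203179,  0.64850675]), 'rotation': array([0.3718049 , 0.17372577, 0.40237962, 0.81833436])}
gauge_c [193. 206.] 0.94 [ 0.368 -0.039  0.034]
gauge_c [150. 268.] 0.92 [0.323 0.134 0.034]
gauge_c [248. 295.] 0.91 [0.589 0.013 0.034]
gauge_c [289. 393.] 0.82 [0.754 0.085 0.034]
cutout [338. 185.] 0.98 [ 0.628 -0.214  0.024]
cutout_floor [342. 187.] 0.69 [ 0.623 -0.212  0.006]
small_gauge_c [182. 415.] 0.66 [0.584 0.32  0.026]
top {'fx': 468.7386265998592, 'fy': 468.7386265998592, 'cx': 324.458865664499, 'cy': 200.41763788218432, 'xyz': array([0.48361568, 0.12275477, 0.82015029]), 'rotation': array([-0.01524475,  0.04272566,  0.71325191, -0.69943822])}
gauge_c [176. 289.] 0.96 [0.591 0.15  0.034]
gauge_c [346. 295.] 0.72 [0.31  0.145 0.034]
gauge_c [314. 401.] 0.7 [ 0.356 -0.032  0.034]
gauge_c [182. 365.] 0.66 [0.577 0.022 0.034]
cutout [127. 495.] 0.67 [ 0.672 -0.211  0.024]
cutout_floor [125. 496.] 0.74 [ 0.681 -0.22   0.006]
small_gauge_c [189. 177.] 0.85 [0.573 0.34  0.026]
[ 0.15294784 -0.52828495  0.23126013] [ 9.90088484e-01  1.40444981e-01 -6.44001059e-06 -3.34252088e-05] 0.5
```

View pics/scene0.png

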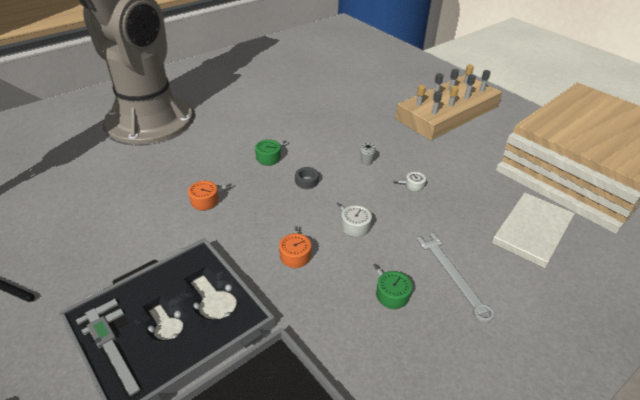

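View pics/top0.png

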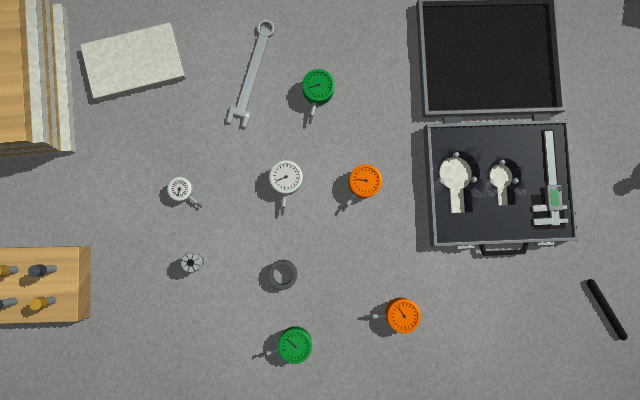

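Run:
```python
from h import *
P={}
for c,gp,cp in(('scene',(219,356),(304,215)),('top',(177,286),(171,455))):
    im=arm.get_image(c);m=arm.camera_model(c)
    for t,p in(('gauge_c',gp),('cutout_floor',cp),('cutout',cp)):
        for d in arm.regions_of(c,t):
            ys,xs=np.nonzero(d['pixels'])
            if len(ys) and np.hypot(d['point'][0]-p[0],d['point'][1]-p[1])<25: print(c,t,np.round(d['point']),round(d['score'],2),len(ys),ys.min(),ys.max(),xs.min(),xs.max())
    g=im.astype(int);white=((g.min(2)>150)&(g.max(2)-g.min(2)<40)).astype(np.uint8)
    for n,p,z in(('gauge',gp,.034),('floor',cp,.006)):
        k,l,s,ce=cv2.connectedComponentsWithStats(white)
        i=min([i for i in range(1,k) if s[i,4]>60],key=lambda i:np.hypot(ce[i][1]-p[0],ce[i][0]-p[1]))
        q=(ce[i][1],ce[i][0]);P[c,n]=px2ray(m,q);print(c,n,np.round(q,1),s[i],np.round(at_z(m,q,z),4))
    y,x=gp; a=cv2.resize(im[y-45:y+45,x-45:x+45],(400,400)); y,x=cp; b=cv2.resize(im[y-45:y+45,x-45:x+45],(400,400))
    P[c]=np.hstack([a,b])
for n in('gauge','floor'): print(n,tri(P['scene',n],P['top',n]))
save('crop1.png',P['top'])
```

```text
scene gauge_c [221. 354.] 0.68 813 204 236 339 371
scene gauge [219.2 354.5] [340 205  31  31 667] [0.5971 0.1428 0.034 ]
scene floor [299.6 215.3] [194 276  42  42 881] [ 0.5808 -0.1405  0.006 ]
top gauge_c [176. 285.] 0.8 915 161 213 269 301
top gauge [176.3 285.5] [270 160  33  33 750] [0.59   0.1563 0.034 ]
top floor [180.4 453.5] [440 159  28  54 850] [ 0.5816 -0.1388  0.006 ]
gauge [0.58971168 0.15449318 0.0217015 ]
floor [ 0.5811685  -0.13973344  0.00565783]
```

View pics/crop1.png

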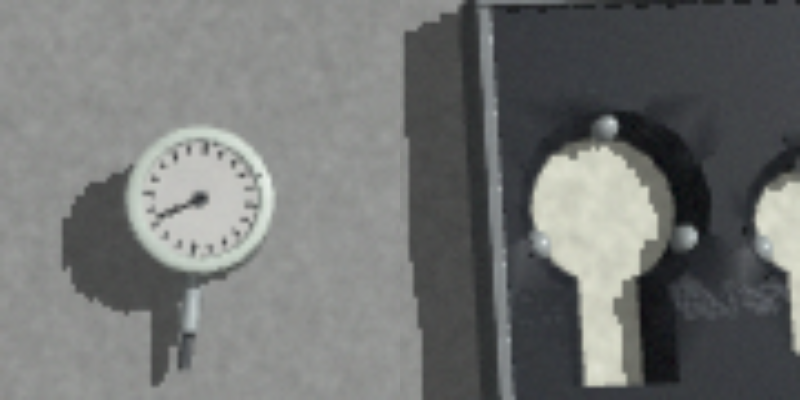

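Run:
```python
from h import *
m=arm.camera_model('top')
T=lambda x,y,gp,z:at_z(m,(gp[0]-45+y/4.444-.5,gp[1]-45+x/4.444-.5),z)
g=(177,286);c=(171,455)
G=T(200,200,g,.034);t=T(184,367,g,.013);print('G',G,t,np.linalg.norm((G-t)[:2]),'yaw',np.degrees(np.arctan2(*(G-t)[1::-1])))
C=T(198+2,210,c,.006);e=T(609-400,385,c,.006);print('C',C,e,np.linalg.norm(C-e),'yaw',np.degrees(np.arctan2(*(C-e)[1::-1])))
a=T(475-400,0,c,.028);b=T(512-400,400,c,.028);print('edge yaw',np.degrees(np.arctan2(*(a-b)[1::-1])))
o=arm.get_obs();print(o['eef_pos'],o['time'],o['gripper_width'])
from scipy.spatial.transform import Rotation as Ro
print(Ro.from_quat(o['eef_rot']).as_matrix().round(3))
w=arm.camera_model('wrist');print(w)
```

```text
G [0.58958729 0.15633052 0.034     ] [0.52743281 0.16433114 0.013     ] 0.06266728757271267 yaw -7.334868196596029
C [ 0.59526957 -0.14117921  0.006     ] [ 0.52539526 -0.14169332  0.006     ] 0.06987619540038677 yaw 0.42155908307218776
edge yaw 3.0099258171651213
[ 0.15297597 -0.528321    0.23132596] 0.9 0.0853104806348743
[[ 0.961  0.278 -0.   ]
 [ 0.278 -0.961 -0.   ]
 [-0.     0.    -1.   ]]
{'fx': 315.8688538227527, 'fy': 315.8688538227527, 'cx': 317.05807674037334, 'cy': 198.08844357944264, 'xyz': array([ 0.22210256, -0.50851597,  0.37298454]), 'rotation': array([-0.11370212,  0.08519674, -0.59465931,  0.79132399])}
```

```bash
python3 -m creep '[[0,0,-6,5,4,0,0],[0,0,-12,9,8,0,0],[0,0,-16,13,13,0,0],[0,0,-16,17,18,0,0],[0,0,-16,22,23,0,0],[0,0,-16,26,28,0,0],[0,0,-16,30,33,0,0],[0,0,-16,35,39,0,0],[0,0,-16,35,39,0,0],[0,0,-16,35,39,0,0]]' 60
python3 - <<'E'
from h import *
m=arm.camera_model('wrist');im=arm.get_image('wrist');save('w1.png',im);print(m)
for t in('cutout','cutout_floor'):
  for d in arm.regions_of('wrist',t)[:3]: print(t,d['point'],d['score'],d['pixels'].sum())
E
```

```text
time: 2.15
eef_pos: [0.5045, -0.1347, 0.2312]
eef_rot: [1.0, 0.005, 0.0, -0.001]
force: [-0.6, 0.1, 0.6]
gripper_width: 0.0852
grasp_force: 0.0
{'fx': 315.8688538227527, 'fy': 315.8688538227527, 'cx': 317.05807674037334, 'cy': 198.08844357944264, 'xyz': array([ 0.5763494 , -0.13441828,  0.37299356]), 'rotation': array([-0.1000979 ,  0.10021562, -0.69660383,  0.70333516])}
cutout [100.2, 398.1] 0.79 49753
cutout_floor [100.8, 395.6] 0.88 49753
```

View pics/w1.png

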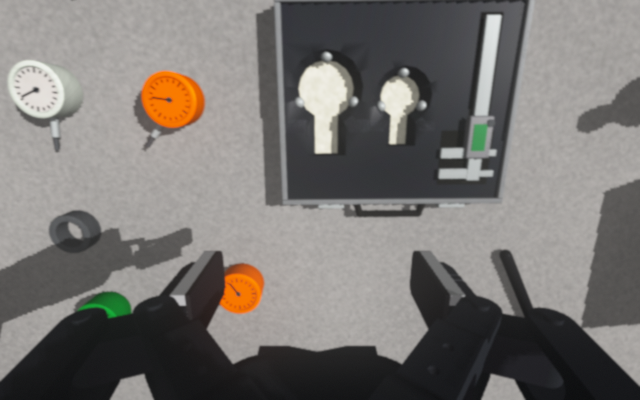

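```bash
cat >> h.py <<'E'
def white_blob(im,p,thr=130):
    g=im.astype(int);w=((g.min(2)>thr)&(g.max(2)-g.min(2)<45)).astype(np.uint8)
    k,l,s,ce=cv2.connectedComponentsWithStats(w); i=l[p[0],p[1]]; return (l==i).astype(np.uint8),s[i]
E
python3 - <<'E'
from h import *
im=cv2.imread('pics/w1.png')[:,:,::-1]
m={**arm.camera_model('wrist')}
print(m['xyz'])
b,s=white_blob(im,(95,326),140);print(s)
d=cv2.distanceTransform(b,cv2.DIST_L2,5);r,c=np.unravel_index(d.argmax(),d.shape);print('insc',r,c,d.max())
for row in (60,70,80,90,100,110,120,130,140,150):
    x=np.nonzero(b[row])[0]; 
    if len(x): 
        A=at_z(m,(row,x.min()-.5),.006);B=at_z(m,(row,x.max()+.5),.006);print(row,x.min(),x.max(),A[:2].round(4),B[:2].round(4),((A+B)/2)[:2].round(4))
col=np.nonzero(b[:,326])[0];print(at_z(m,(col.min()-.5,326),.006),at_z(m,(col.max()+.5,326),.006))
# balls
g=im[40:120,285:370].astype(int)
print(at_z(m,(88,37),.034), 'balls',[at_z(m,p,.02)[:2].round(4) for p in((57,327),(101,299),(101,353))])
E
```

```text
[ 0.5743059  -0.13983154  0.37278511]
[ 296   63   52   91 2733]
insc 90 322 23.390696
70 305 338 [ 0.6109 -0.1268] [ 0.6109 -0.1635] [ 0.6109 -0.1451]
80 300 345 [ 0.6007 -0.1212] [ 0.6007 -0.1714] [ 0.6007 -0.1463]
90 299 347 [ 0.5904 -0.1199] [ 0.5904 -0.1738] [ 0.5904 -0.1469]
100 296 346 [ 0.5799 -0.1164] [ 0.5799 -0.173 ] [ 0.5799 -0.1447]
110 308 339 [ 0.5692 -0.1297] [ 0.5692 -0.1655] [ 0.5692 -0.1476]
120 314 332 [ 0.5583 -0.1363] [ 0.5583 -0.1578] [ 0.5583 -0.1471]
130 314 331 [ 0.5473 -0.1363] [ 0.5473 -0.1568] [ 0.5473 -0.1466]
140 315 331 [ 0.536  -0.1374] [ 0.536 -0.157] [ 0.536  -0.1472]
150 315 331 [ 0.5246 -0.1374] [ 0.5246 -0.1571] [ 0.5246 -0.1473]
[ 0.61838017 -0.14993821  0.006     ] [ 0.5216632  -0.15076158  0.006     ]
[0.59090708 0.1433512  0.034     ] balls [array([ 0.6219, -0.1505]), array([ 0.5786, -0.1211]), array([ 0.5787, -0.1787])]
```

```bash
cat > cut.py <<'E'
from h import *
from scipy.optimize import least_squares
m=arm.camera_model('wrist');im=arm.get_image('wrist');m2=arm.camera_model('wrist');print(m['xyz'],m2['xyz'])
from scipy.spatial.transform import Rotation as Ro
R=Ro.from_quat(m['rotation']).as_matrix()
q=R.T@(np.array([.59,-.142,.006])-m['xyz']);p=(int(m['cy']-m['fy']*q[1]/-q[2]),int(m['cx']+m['fx']*q[0]/-q[2]));print(p)
b,s=white_blob(im,p,140);print(s)
cs,_=cv2.findContours(b,cv2.RETR_EXTERNAL,cv2.CHAIN_APPROX_NONE);pts=max(cs,key=len)[:,0]
W=np.array([at_z(m,(y,x),.006)[:2] for x,y in pts])
def sd(W,p):
    c,s=np.cos(p[2]),np.sin(p[2]);L=(W-p[:2])@np.array([[c,-s],[s,c]])
    circ=np.hypot(*L.T)-.0295
    dx=np.maximum(-.070-L[:,0],L[:,0]);dy=np.abs(L[:,1])-.013
    rect=np.maximum(dx,dy);return np.minimum(circ,rect)
f=least_squares(lambda p:sd(W,p),[.592,-.142,0],loss='soft_l1',f_scale=.001,x_scale=[.01,.01,.1]);print('cut',f.x[:2],np.degrees(f.x[2]),np.abs(f.fun).mean())
E
python3 cut.py
```

```text
[ 0.5743059  -0.13983154  0.37278511] [ 0.57416578 -0.1402129   0.37284874]
(90, 318)
[ 289   60   52   91 2716]
cut [ 0.59189069 -0.13766914] 5.1945757935480135 0.002873739820037507
```

```bash
cat >> cut.py <<'E'
for row in range(s[1],s[1]+s[3],6):
    x=np.nonzero(b[row])[0];A=at_z(m,(row,x.min()-.5),.006);B=at_z(m,(row,x.max()+.5),.006);print(row,x.min(),x.max(),A[:2].round(4),B[1].round(4),((A+B)/2)[1].round(4))
x0,y0=p[1],p[0];save('cut.png',cv2.resize(im[max(0,y0-70):y0+80,x0-60:x0+160],None,fx=3,fy=3))
E
python3 cut.py
```

```text
[ 0.57416578 -0.1402129   0.37284874] [ 0.57415221 -0.14024429  0.37292016]
(90, 318)
[ 289   59   52   92 2710]
cut [ 0.59198941 -0.13746282] 5.485967309676693 0.002920268534341034
59 316 318 [ 0.6218 -0.1391] -0.1423 -0.1407
65 299 330 [ 0.6158 -0.1207] -0.1552 -0.138
71 296 333 [ 0.6098 -0.1174] -0.1585 -0.138
77 293 338 [ 0.6037 -0.114 ] -0.1641 -0.139
83 292 339 [ 0.5976 -0.1128] -0.1653 -0.139
89 292 339 [ 0.5913 -0.1126] -0.1654 -0.139
95 290 339 [ 0.5851 -0.1103] -0.1655 -0.1379
101 290 333 [ 0.5787 -0.1101] -0.159 -0.1346
107 300 332 [ 0.5723 -0.1211] -0.1579 -0.1395
113 308 327 [ 0.5659 -0.13  ] -0.1524 -0.1412
119 308 323 [ 0.5593 -0.1299] -0.148 -0.139
125 308 322 [ 0.5527 -0.1299] -0.1469 -0.1384
131 308 324 [ 0.5461 -0.1298] -0.1492 -0.1395
137 308 324 [ 0.5393 -0.1298] -0.1492 -0.1395
143 309 324 [ 0.5325 -0.1308] -0.1493 -0.1401
149 309 324 [ 0.5256 -0.1308] -0.1493 -0.1401
```

View pics/cut.png

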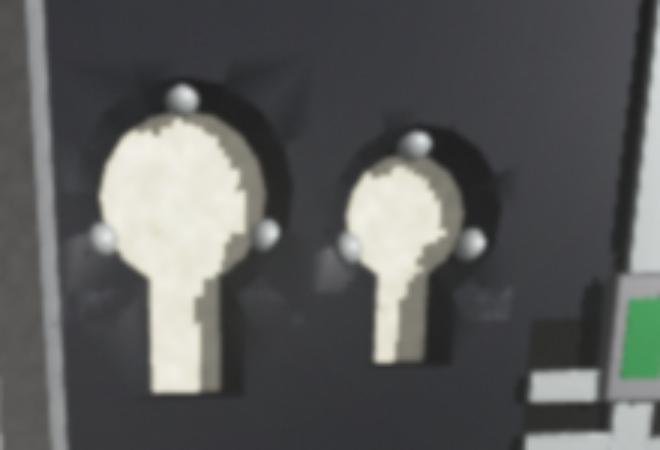

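```bash
sed -i 's/b,s=white_blob(im,p,140)/b,s=white_blob(im,p,85)/' cut.py; python3 cut.py
```

```text
[ 0.57415221 -0.14024429  0.37292016] [ 0.57421145 -0.14007579  0.37298205]
(90, 318)
[ 282   48   70  104 3650]
cut [ 0.59392889 -0.14147164] 1.1871605260136309 0.002085820628926213
48 317 320 [ 0.6326 -0.1401] -0.1444 -0.1423
54 315 323 [ 0.6268 -0.138 ] -0.1476 -0.1428
60 307 330 [ 0.6208 -0.1294] -0.1551 -0.1423
66 298 338 [ 0.6149 -0.1196] -0.1638 -0.1417
72 294 342 [ 0.6088 -0.1152] -0.1683 -0.1417
78 292 344 [ 0.6028 -0.1129] -0.1706 -0.1417
84 291 345 [ 0.5966 -0.1116] -0.1718 -0.1417
90 291 345 [ 0.5904 -0.1115] -0.172 -0.1417
96 288 351 [ 0.5841 -0.108 ] -0.1788 -0.1434
102 282 347 [ 0.5778 -0.1012] -0.1745 -0.1379
108 300 335 [ 0.5713 -0.1211] -0.1613 -0.1412
114 307 330 [ 0.5648 -0.1288] -0.1558 -0.1423
120 307 330 [ 0.5583 -0.1288] -0.1559 -0.1423
126 307 330 [ 0.5517 -0.1287] -0.1559 -0.1423
132 307 330 [ 0.545  -0.1286] -0.156 -0.1423
138 307 330 [ 0.5382 -0.1286] -0.1561 -0.1423
144 308 330 [ 0.5314 -0.1296] -0.1562 -0.1429
150 308 325 [ 0.5245 -0.1296] -0.1504 -0.14
```

```bash
python3 -m creep '[[0,0,0,0,4,0,0],[0,0,-3,1,10,0,0],[0,0,-7,1,16,0,0],[0,0,-7,1,22,0,0],[0,0,-7,1,26,0,0],[0,0,-7,1,29,0,0],[0,0,-7,1,29,0,0],[0,0,-7,1,29,0,0]]'
cat > gau.py <<'E'
from h import *
from scipy.spatial.transform import Rotation as Ro
o=arm.get_obs();m=arm.camera_model('wrist');im=arm.get_image('wrist')
R=Ro.from_quat(m['rotation']).as_matrix()
def pj(X):
    q=R.T@(np.array(X)-m['xyz']);return (m['cy']-m['fy']*q[1]/-q[2],m['cx']+m['fx']*q[0]/-q[2])
print(m['xyz'],o['eef_pos'],np.degrees(Ro.from_quat(o['eef_rot']).as_euler('xyz')))
p=[int(v) for v in pj([.59,.156,.034])];print(p)
for d in arm.regions_of('wrist','gauge_c'):
    if np.hypot(d['point'][0]-p[0],d['point'][1]-p[1])<40:
        ys,xs=np.nonzero(d['pixels']);print(d['point'],d['score'],len(ys),ys.min(),ys.max(),xs.min(),xs.max())
save('g%d.png'%int(o['time']*100),cv2.resize(im[max(0,p[0]-75):p[0]+75,p[1]-75:p[1]+75],None,fx=4,fy=4));print('crop origin',max(0,p[0]-75),p[1]-75)
E
python3 gau.py; ls pics
```

```text
time: 3.45
eef_pos: [0.5134, 0.1496, 0.2312]
eef_rot: [0.998, -0.061, 0.0, 0.001]
force: [0.6, -0.6, 0.5]
gripper_width: 0.0857
grasp_force: 0.0
[0.58474374 0.14099154 0.37289854] [0.51335214 0.14955461 0.23122328] [ 1.79906493e+02 -1.43482110e-02 -6.99812134e+00]
[102, 301]
[106.7, 306.3] 0.58 2563 74 161 276 329
crop origin 27 226
crop1.png
cut.png
g345.png
scene0.png
top0.png
w1.png
```

View pics/g345.png

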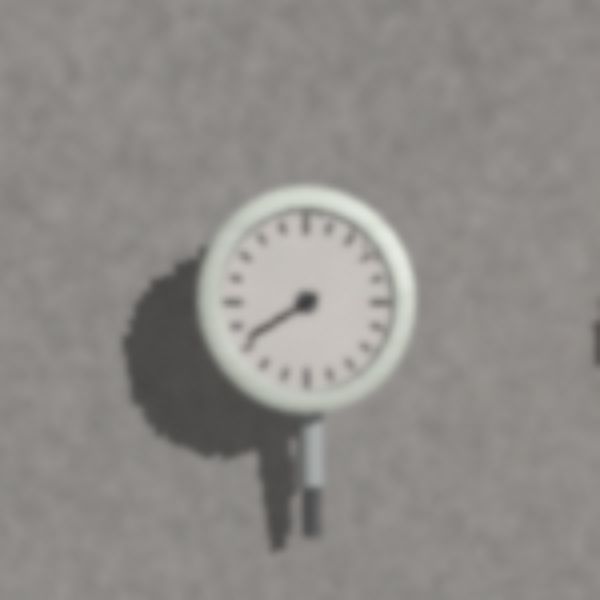

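Run:
```python
from h import *
o=arm.get_obs();m=arm.camera_model('wrist');print(m['xyz'],o['eef_pos'])
m=dict(m);m['xyz']=np.array([0.58474374,0.14099154,0.37289854])
f=lambda x,y,z:at_z(m,(27+y/4-.5+.125,226+x/4-.5+.125),z)
G=f(306,300,.034);a=f(316.5,425,.013);t=f(311,537,.013)
y=lambda A,B:np.degrees(np.arctan2(*(A-B)[1::-1]))
print(G,a,t,y(G,t),y(a,t),y(G,a))
mt=arm.camera_model('top');print('h',tri(px2ray(m,(27+300/4-.4,226+306/4-.4)),px2ray(mt,(176.6,285.6))))
```

```text
[0.58485454 0.14050888 0.37290559] [0.51345563 0.14922046 0.23125276]
[0.59046567 0.15518159 0.034     ] [0.55730689 0.15769855 0.013     ] [0.52621114 0.16348797 0.013     ] -7.36595384185423 -10.546603455945505 -4.340789970210225
h [0.5906453  0.1560717  0.02491179]
```

```bash
python3 -m creep '[[0,0,0,5,0.6,0,0],[0,0,0,7.7,0.6,-4,0],[0,0,0,7.7,0.6,-9,0],[0,0,0,7.7,0.6,-14,0],[0,0,0,7.7,0.6,-16,0],[0,0,0,7.7,0.6,-16,0],[0,0,0,7.7,0.6,-16,0]]'; python3 gau.py|head -3
```

```text
time: 4.42
eef_pos: [0.5913, 0.1571, 0.0727]
eef_rot: [0.998, -0.06, 0.001, -0.0]
force: [-0.2, -0.9, 1.2]
gripper_width: 0.0856
grasp_force: 0.0
[0.66234418 0.14829205 0.21454295] [0.59125986 0.1570955  0.0727074 ] [-1.79961941e+02 -1.38129672e-01 -6.93682224e+00]
[229, 318]
[228.6, 324.0] 0.97 6854 177 302 276 365
```

```bash
python3 -m creep '[[0,0,0,0,0,-3,0],[0,0,0,0,0,-5,0],[0,0,0,0,0,-5.4,0],[0,0,0,0,0,-5.4,0],[0,0,0,0,0,-5.4,0.1],[0,0,0,0,0,-5.4,0.25],[0,0,0,0,0,-5.4,0.5],[0,0,0,0,0,-5.4,0.8],[0,0,0,0,0,-5.4,0.8],[0,0,0,0,0,-5.4,0.8]]' 60; sed -i 's/fx=4,fy=4/fx=3,fy=3/;s/75:p/100:p/g;s/+75/+100/g' gau.py; python3 gau.py
```

```text
time: 5.78
eef_pos: [0.5909, 0.1575, 0.0187]
eef_rot: [0.998, -0.06, 0.001, 0.0]
force: [-0.4, -0.9, 6.1]
gripper_width: 0.0537
grasp_force: 63.6
[0.66199934 0.14890526 0.16044544] [0.59085453 0.15750894 0.01866787] [ 1.79998573e+02 -1.10590478e-01 -6.86624431e+00]
[274, 320]
[266.8, 322.4] 0.73 12325 197 351 258 377
crop origin 199 245
```

```bash
python3 -m creep '[[0,0,0,0,0,1,0.8],[0,0,0,0,0,3,0.8],[0,0,0,0,0,6,0.8],[0,0,0,0,0,8,0.8],[0,0,0,0,0,8,0.8],[0,0,0,0,0,8,0.8]]'
python3 - <<'E'
from h import *
im=arm.get_image('scene');a=im[150:300,270:470];b=arm.get_image('wrist');print(arm.camera_model('wrist'))
save('lift.png',np.hstack([cv2.resize(a,(400,300)),cv2.resize(b[150:390,160:480],(400,300))]))
E
```

```text
time: 6.62
eef_pos: [0.5889, 0.1573, 0.096]
eef_rot: [0.998, -0.06, -0.001, 0.0]
force: [-0.0, 0.3, -3.6]
gripper_width: 0.0536
grasp_force: 63.5
{'fx': 315.8688538227527, 'fy': 315.8688538227527, 'cx': 317.05807674037334, 'cy': 198.08844357944264, 'xyz': array([0.66065733, 0.14869712, 0.23704091]), 'rotation': array([ 0.09583373, -0.10687139,  0.74036371, -0.65670083])}
```

View pics/lift.png

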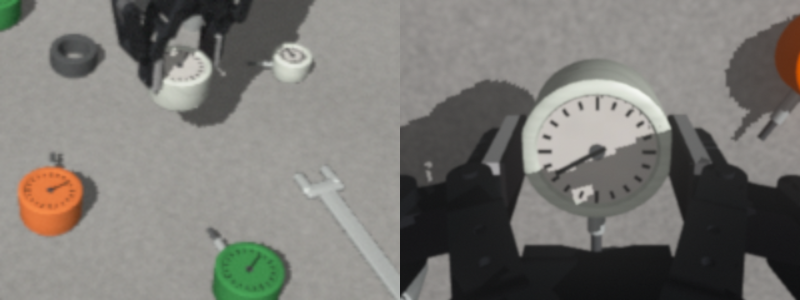

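Run:
```python
from h import *
from scipy.spatial.transform import Rotation as Ro
o=arm.get_obs();m=arm.camera_model('wrist');print(o['eef_pos'],np.degrees(Ro.from_quat(o['eef_rot']).as_euler('xyz')),o['grasp_force'],o['time'])
G=at_z(m,(270.4,317.2),o['eef_pos'][2]-.0187+.034);t=at_z(m,(150+250*.8-.4,160+197*.8-.4),o['eef_pos'][2]-.0187+.013)
print(G-o['eef_pos'],np.degrees(np.arctan2(*(G-t)[1::-1])),np.linalg.norm(G-t))
```

```text
[0.58876912 0.15722397 0.09558943] [ 1.79924774e+02  1.76220924e-01 -6.84652958e+00] 63.46992373466492 6.725
[ 0.00127941 -0.00031497  0.0153    ] -6.795799076538832 0.06548307331244937
```

```bash
python3 -m creep '[[0,0,0,0,-3,0,0.8],[0,0,2,0,-8,0,0.8],[0,0,5,0,-13,0,0.8],[0,0,7.5,0.4,-18,0,0.8],[0,0,7.5,0.4,-23,0,0.8],[0,0,7.5,0.4,-27,0,0.8],[0,0,7.5,0.4,-29.9,0,0.8],[0,0,7.5,0.4,-29.9,0,0.8],[0,0,7.5,0.4,-29.9,0,0.8],[0,0,7.5,0.4,-29.9,0,0.8]]'
python3 - <<'E'
from h import *
from scipy.spatial.transform import Rotation as Ro
o=arm.get_obs();print(o['eef_pos'],np.degrees(Ro.from_quat(o['eef_rot']).as_euler('xyz')),o['force'])
im=arm.get_image('wrist');t=arm.get_image('top')[100:250,400:600]
save('over.png',np.hstack([cv2.resize(t,(400,300)),cv2.resize(im[150:390,160:480],(400,300))]))
o=arm.get_obs();print(o['eef_pos'],np.degrees(Ro.from_quat(o['eef_rot']).as_euler('xyz')),o['force'])
E
```

```text
time: 7.98
eef_pos: [0.594, -0.1389, 0.097]
eef_rot: [1.0, 0.007, -0.0, -0.001]
force: [0.3, 0.8, -2.9]
gripper_width: 0.0534
grasp_force: 63.6
[ 0.59401637 -0.13891577  0.09699769] [-1.79910623e+02  2.72816983e-02  8.21678357e-01] [ 0.29416008  0.81315047 -2.85847262]
[ 0.5940894  -0.13956674  0.09723031] [-1.79958067e+02  8.85039708e-03  7.93585444e-01] [ 0.19408448  0.24049665 -1.94600217]
```

View pics/over.png

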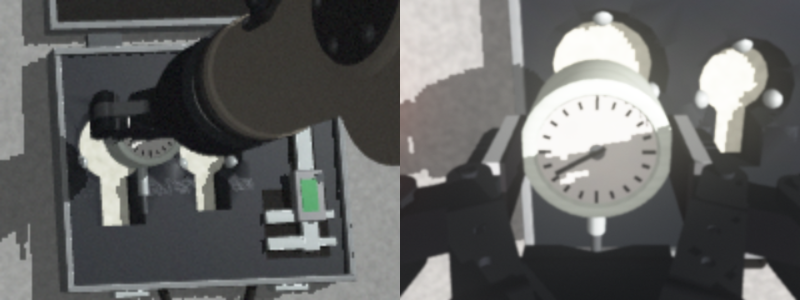

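```bash
python3 -m creep '[[0,0,0,-0.1,0,-1,0.8],[0,0,0,-0.1,0,-3,0.8],[0,0,0,-0.1,0,-4.4,0.8],[0,0,0,-0.1,0,-4.4,0.8],[0,0,0,-0.1,0,-4.4,0.8],[0,0,0,-0.1,0,-4.4,0.8]]'
python3 - <<'E'
from h import *
from scipy.spatial.transform import Rotation as Ro
from scipy.optimize import least_squares
o=arm.get_obs();m=arm.camera_model('wrist');im=arm.get_image('wrist');print(o['eef_pos'],np.degrees(Ro.from_quat(o['eef_rot']).as_euler('xyz')))
R=Ro.from_quat(m['rotation']).as_matrix()
def pj(X):
    q=R.T@(np.array(X)-m['xyz']);return (m['cy']-m['fy']*q[1]/-q[2],m['cx']+m['fx']*q[0]/-q[2])
v=im.copy()
def ring(c,r,z,col):
    for a in np.linspace(0,2*np.pi,60):
        p=pj([c[0]+r*np.cos(a),c[1]+r*np.sin(a),z]); cv2.circle(v,(int(round(p[1])),int(round(p[0]))),0,col,-1)
ring((.594,-.142),.0295,.006,(255,0,0)); ring((.594,-.142),.0375,.024,(0,255,0))
b=o['eef_pos'];ring((b[0]+.0013,b[1]),.028,b[2]+.0153,(0,0,255))
save('rings.png',cv2.resize(v[110:350,160:480],(800,600)))
E
```

```text
time: 8.82
eef_pos: [0.5938, -0.1414, 0.0542]
eef_rot: [1.0, 0.006, 0.001, 0.0]
force: [-0.4, 0.1, -1.2]
gripper_width: 0.0533
grasp_force: 63.7
[ 0.59378703 -0.1413958   0.05421769] [ 1.79978781e+02 -1.05154674e-01  6.47036627e-01]
```

View pics/rings.png

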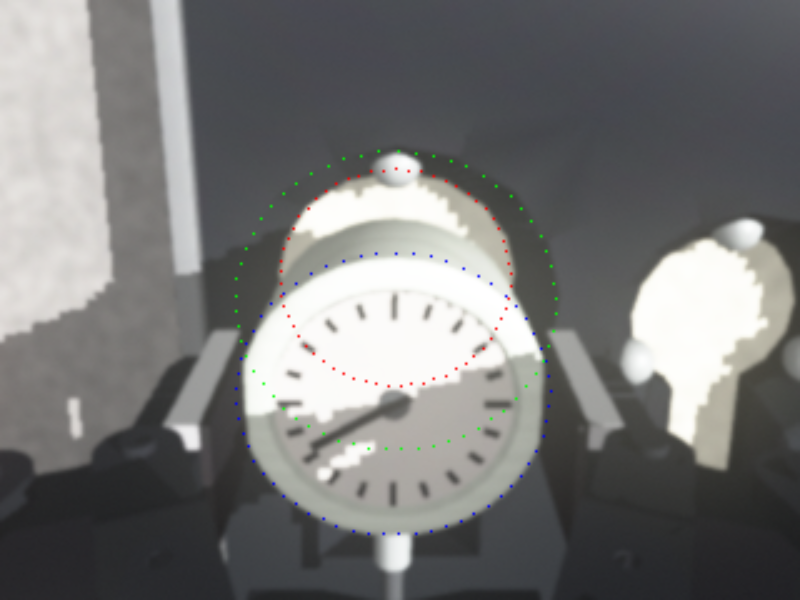

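```bash
python3 -m creep '[[0,0,0,-0.1,0,-0.6,0.8],[0,0,0,-0.1,0,-1.2,0.8],[0,0,0,-0.1,0,-1.7,0.8],[0,0,0,-0.1,0,-2,0.8],[0,0,0,-0.1,0,-2,0.8],[0,0,0,-0.1,0,-2,0.8]]'; python3 -m creep '[[0,0,0,0,0,-0.2,0.8],[0,0,0,0,0,-0.4,0.8],[0,0,0,0,0,-0.6,0.8],[0,0,0,0,0,-0.6,0.8]]'
```

```text
time: 9.62
eef_pos: [0.5929, -0.142, 0.0338]
eef_rot: [1.0, 0.006, 0.001, 0.001]
force: [2.0, -2.3, -0.5]
gripper_width: 0.0535
grasp_force: 64.0
time: 10.12
eef_pos: [0.5936, -0.1414, 0.0285]
eef_rot: [1.0, 0.006, 0.002, 0.0]
force: [3.3, -1.1, 1.8]
gripper_width: 0.0537
grasp_force: 64.2
```

```bash
python3 -m creep '[[0,0,0,0,0,-0.2,0.8],[0,0,0,0,0,-0.3,0.8],[0,0,0,0,0,-0.4,0.8],[0,0,0,0,0,-0.5,0.8],[0,0,0,0,0,-0.5,0.8]]'
```

```text
time: 10.75
eef_pos: [0.5937, -0.1413, 0.0246]
eef_rot: [1.0, 0.006, 0.002, 0.0]
force: [0.7, -1.7, 11.9]
gripper_width: 0.0536
grasp_force: 65.1
```

```bash
python3 -m creep '[[0,0,0,0,0,-0.2,0.8],[0,0,0,0,0,-0.3,0.8],[0,0,0,0,0,-0.3,0.8]]'
```

```text
time: 11.12
eef_pos: [0.5938, -0.1413, 0.0245]
eef_rot: [1.0, 0.006, 0.002, 0.001]
force: [-5.2, -0.6, 25.9]
gripper_width: 0.0535
grasp_force: 66.5
```

```bash
python3 -m creep '[[0,0,0,0,0,0.2,0.8],[0,0,0,0,0,0.3,0.3],[0,0,0,0,0,0.3,0.2],[0,0,0,0,0,0.3,0.2],[0,0,0,0,0,1,0.2],[0,0,0,0,0,3,0.2],[0,0,0,0,0,7,0.2],[0,0,0,-4,0,11,0.2],[0,0,0,-8,0,14,0.2],[0,0,0,-8,0,14,0.2]]'; python3 -m creep '[[0,0,0,0,0,0,0.2],[0,0,0,0,0,0,0.2],[0,0,0,0,0,0,0.2]]'
cat > fin.py <<'E'
from h import *
from scipy.spatial.transform import Rotation as Ro
o=arm.get_obs();m=arm.camera_model('wrist');im=arm.get_image('wrist');R=Ro.from_quat(m['rotation']).as_matrix()
def pj(X):
    q=R.T@(np.array(X)-m['xyz']);return (m['cy']-m['fy']*q[1]/-q[2],m['cx']+m['fx']*q[0]/-q[2])
p=[int(a) for a in pj([.594,-.142,.04])];v=cv2.resize(im,None,fx=4,fy=4,interpolation=cv2.INTER_CUBIC)
for z,col in((.040,(0,0,255)),(.048,(255,0,0))):
    for a in np.linspace(0,2*np.pi,90):
        q=pj([.594+.028*np.cos(a),-.142+.028*np.sin(a),z]);cv2.circle(v,(int(4*q[1]+2),int(4*q[0]+2)),1,col,-1)
print(p,m['xyz'],o['time'])
s=arm.get_image('scene')[250:350,160:300]
y=max(0,4*p[0]-250);a=v[y:y+500,4*p[1]-200:4*p[1]+200]
b=cv2.resize(s,(400,286));b=np.vstack([b,np.zeros((500-286,400,3),np.uint8)]);save('fin.png',np.hstack([a,b]))
E
python3 fin.py
```

```text
time: 12.38
eef_pos: [0.5115, -0.1421, 0.1624]
eef_rot: [1.0, 0.005, 0.002, 0.001]
force: [1.0, 0.4, -0.8]
gripper_width: 0.0684
grasp_force: 0.0
time: 12.75
eef_pos: [0.5121, -0.1409, 0.1582]
eef_rot: [1.0, 0.006, -0.001, -0.001]
force: [-0.2, 0.7, -1.0]
gripper_width: 0.0684
grasp_force: 0.0
[92, 319] [ 0.58426932 -0.14033446  0.29975807] 12.75
```

View pics/fin.png

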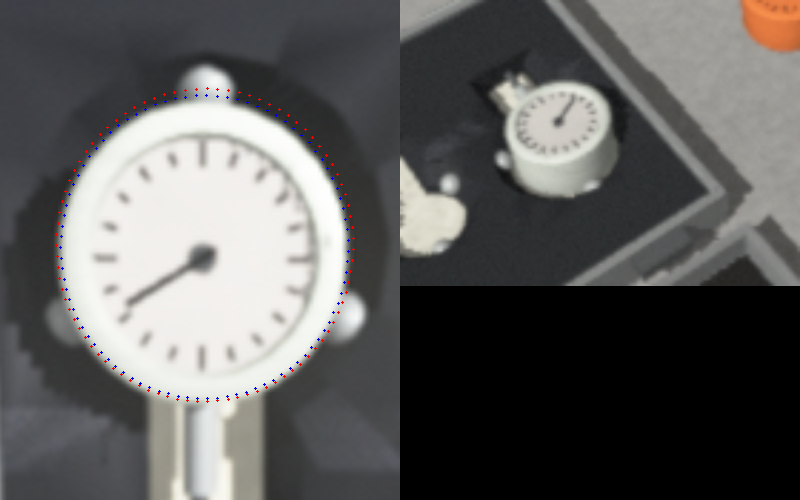

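```bash
python3 -m creep '[[0,0,0,3,0,0,1],[0,0,0,6,0,-2,1],[0,0,0,8.1,0,-6,1],[0,0,0,8.1,0,-9,1],[0,0,0,8.1,0,-10.4,1],[0,0,0,8.1,0,-10.4,1],[0,0,0,8.1,0,-10.4,1]]' 20; python3 -m creep '[[0,0,0,0,0,-0.3,1],[0,0,0,0,0,-0.6,1],[0,0,0,0,0,-0.9,1],[0,0,0,0,0,-1.1,1],[0,0,0,0,0,-1.1,1]]'
```

```text
time: 13.72
eef_pos: [0.5941, -0.1415, 0.0568]
eef_rot: [1.0, 0.006, 0.001, 0.0]
force: [-0.3, -0.5, 0.7]
gripper_width: -0.0001
grasp_force: 0.0
time: 14.35
eef_pos: [0.5928, -0.1413, 0.044]
eef_rot: [1.0, 0.006, -0.0, -0.0]
force: [0.1, 0.0, -0.2]
gripper_width: 0.0001
grasp_force: 0.0
```

No contact at z = 0.044, so the gauge is below the catch level; I'll touch on to confirm 0.040.

```bash
python3 -m creep '[[0,0,0,0,0,-0.2,1],[0,0,0,0,0,-0.4,1],[0,0,0,0,0,-0.6,1],[0,0,0,0,0,-0.6,1]]'
```

```text
time: 14.85
eef_pos: [0.5937, -0.1416, 0.0402]
eef_rot: [1.0, 0.006, 0.001, 0.0]
force: [-2.3, -1.0, 7.7]
gripper_width: 0.0
grasp_force: 4.1
```

Contact at 0.040, so the gauge is fully home. I'll retreat and hand in.

```bash
python3 -m creep '[[0,0,0,0,0,1,1],[0,0,0,0,0,4,1],[0,0,0,0,0,9,1],[0,0,0,0,0,14,1],[0,0,0,0,0,14,1],[0,0,0,0,0,14,1]]'
python3 - <<'E'
from rig import arm
print(arm.hand_in())
E
```

```text
time: 15.6
eef_pos: [0.5925, -0.1413, 0.1779]
eef_rot: [1.0, 0.006, -0.0, 0.0]
force: [-0.8, -0.0, -0.2]
gripper_width: -0.0002
grasp_force: 0.0
the job is handed in; nothing more can be done
None
```

The large gauge is home in the larger cutout with its stem in the slot (a fingertip touch found its top 40 mm above the table), the small gauge was never approached, and I handed the job in at about 15.6 s; no verdict came back.

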